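# Square the cheese loaf up to the cutter's fence and portion stop

### The job

Get the red-waxed cheese ready for its first cut on the wire cutter: nothing is to be picked up, so walk the heavy loaf round on the board with fingertip pushes at its corners, until one long side lies flush along the fence and one end just meets the portion stop. Do not lift or tip the cheese, do not push the stop out of its setting, leave the wire bow up, and leave the jars, the mug and the salt where they stand.

Things in the scene. Friction and masses are not known exactly. Their poses are not given: they have to be found in the camera images.
- cheese: heavy loaf of cheese in red wax with a cream paper band round its middle, a rigid block 172 x 96 x 64 mm, about 1.2 kg. It lies flat and loose on the cutter's board. Origin: centre of its underside; x along its 172 mm length, y along its 96 mm width, z up. Both ends and both long sides are alike: either long side may go to the fence. Pushing it takes roughly 5 to 14 N
- cutter: wire cutter for cheese, fixed to the worktop: a white board 280 mm (its x) by 460 mm (its y), top 20 mm above the worktop, groove for the wire across it at y = -115 mm. Origin: centre of its underside, on the worktop; x points away from the robot towards the fence, y along the fence to the left, z up
- fence (a point): point on the face of the steel fence, middle of its length, at the level of the board's top; axes as cutter. The fence is an upright sheet 42 mm high along the far side of the board, from y = -215 to +215 mm; its face looks to -x, towards the robot, and the cheese comes flush against it
- stop_face (a point): middle of the face of the portion stop, at the level of the board's top; axes as cutter. The stop is a steel plate 100 mm wide (along x, from 8 to 108 mm off the fence), 48 mm high, standing across the board at the right-hand end, its face looking to +y; an arm over the fence carries it on a guide bar with a black clamp knob. Its place along the fence differs from run to run
- stop (a joint): position of the portion stop along its guide bar, 0 to 0.06 m, growing to the right (-y of the cutter, away from the groove). Clamped by friction only: it starts to slip at about 11 N and stays where it is pushed
- bow (a joint): angle of the raised wire bow, a steel frame 230 mm long with a dark wooden handle hinged behind the fence at the groove (y = -115 mm of the cutter); 0 is upright, growing as it leans away from the robot, negative as it comes down over the board. Friction holds it up
- jar_mustard: mustard jar with a light grey lid, 71 mm wide, 110 mm high, near the left end of the cutter; origin at the centre of its underside
- jar_olives: jar of green olives with a dark lid, 70 mm wide, 86 mm high, near the right end of the cutter; origin at the centre of its underside
- mug_tea: cream mug with a handle, 92 x 127 x 95 mm, to the right; origin at the centre of its underside
- salt: salt shaker, 44 mm wide, 90 mm high, to the left; origin at the centre of its underside
- spice_a: spice jar with a black lid, 41 mm wide, 105 mm high, to the left; origin at the centre of its underside

How it is judged:
By the outcome, as a careful person would: the job done as asked, in the order asked, and still so for the second after the job is handed in, with the robot touching nothing.
It also fails if it takes over 72 s, if anything falls off the work surface, if the arm or the gripper's body presses on something with over 40 N, if the wrist force passes 120 N, or if a joint passes its speed limit or range.

### The arm

A 6-joint arm with a two-finger parallel gripper is mounted at the origin on a cart in front of the work surface, level with it; the furniture and walls round the work are solid. World frame = base frame: x ahead of the robot, y to its left, z up, the work surface at z = 0. Lengths are in mm, angles in rad, forces in N, time in s.
With the tool pointing down it reaches from about 400 to 925 mm from the base axis. Payload 12.5 kg.
Tool frame: the origin (TCP) lies at the very end of the fingers, on their centre line; the grasp point (between the pads) lies grip_depth behind it (grip_depth is the distance from the TCP to the grasp point, in mm); z points along the fingers, y is the line along which they close (so a half turn about z gives the same grasp; the last joint's range is limited). The gripper opens to 95 mm and grips with 3 to 60 N. Pads are 20 mm wide; open, the fingers measure 119 mm over their backs; the gripper's body (75 mm by 180 mm) begins 59 mm behind the grasp point.
Start: joints at [-1.429, 0.491, 1.559, -0, 1.092, -0.106], TCP at [153.317, -605.921, 214.661] pointing down, gripper open.
Joint ranges: [-3.1, 3.1], [-0.84, 2.19], [0.05, 2.79], [-1.13, 4.28], [0.06, 2.93], [-2.69, 2.69]. Speed limits (rad/s): [2.22, 2.22, 2.79, 3.14, 3.14, 3.14].

### API

Orientations are given as [roll, pitch, yaw] about the fixed x, y, z axes, in that order (R = Rz(yaw) Ry(pitch) Rx(roll)).
In Python, from cell import state, read_camera, job_done, grip_depth gives the robot as it stands.
- The arm moves only by the tool drive_tool, never from a script. Its argument "targets" is a list of rows, each an object with "jaw": the opening, from 0 (shut) to 1 (fully open); "travel": the shift along the tool's x, y, z in m, a list of three; "twist": the turn about the tool's z in rad. In form: [{"jaw": jaw, "travel": [tx, ty, tz], "twist": twist}, ...]. A call has 1 to 8 rows; each row is the pose to reach, as a shift and turn from the pose commanded when the call began, along the tool's axes at that moment; what a row does not reach only later rows make up. A row lasts 1/12 s, in which the tool goes at most 41.7 mm and 7.16 degrees, less where a joint would pass 70% of its speed; a pose out of reach is approached as far as the arm can. A call with a gripper value outside its range is refused whole. The fingers move at their own pace and stop on an object; the grip force is fixed at half the most. Time passes only in rows, so rows that repeat a pose let the fingers close. It gives the time, the measured TCP pose, the force, the opening and the grip force at its end, in the units of the state.
- state(): the state, without advancing time (a new reading comes with each control period).
- read_camera(name): name is "scene" or "side" or "wrist"; returns a dict with "frame" (400x640x3 uint8, red, green, blue), "fx", "fy", "cx", "cy" (pixels), "R" (3x3) and "t" (3): a world point X has camera coordinates R X + t. Camera axes: x right, y down, z forward; pixel columns grow to the right and rows downward; lengths in mm; the calibration is good to about 2 mm. A picture is of the moment at which its call begins. There is no depth.
- job_done(): hands the job in; it is judged then, once.
The state is a dict: "t": time; "joints": joint angles; "qvel": joint speeds; "tau": joint torques, N m; "eef_pos": TCP position; "tcp_rot": TCP orientation; "ft_force": force on the tool from outside, world axes, zero at the start; "moment": the same for the moment, N m; "opening": opening from 0.0 (shut) to 1.0 (fully open); "grip_force": force on a finger pad.
Only numpy, scipy, OpenCV 4.12 (cv2) and the standard library are available. Lean on these libraries where they do the work, as an engineer would, in place of code of your own. Each camera call takes 0.05 s, during which the arm holds its last target. There are 200 camera calls.

## Working session

There is one attempt and no reset: what is moved stays moved. The work goes in short steps, Python scripts to look and compute and a tool call to move; the robot and the scene stay as the last step left them, time stands still between calls to the robot, and variables do not carry over. Pictures are saved under pics/ and viewed, at most 10 in all, crops included, and the job is handed in when it is done.

Besides the shell and the picture viewer there is one more tool, called after "Emit:" as name([rows], argument=value, ...), one row to a line, values as JSON. drive_tool: Moves the arm, as the interface text tells. Its arguments: {"type":"object","properties":{"targets":{"type":"array"}},"required":["targets"]}

```bash
mkdir -p pics; ls; python3 - <<'E'
from cell import *
import cv2,numpy as np
print(state(), grip_depth)
for n in ("scene","side"):
    c=read_camera(n); cv2.imwrite(f"pics/{n}0.png",c["frame"][:,:,::-1]); print(n,c["fx"],c["fy"],c["cx"],c["cy"],c["R"],c["t"])
E
```

```text
pics
{'t': 0.0, 'joints': array([-1.42862230e+00,  4.91525793e-01,  1.55945198e+00,  1.02834452e-05,
        1.09170072e+00, -1.05566385e-01]), 'qvel': array([-1.20494376e-03,  5.16145570e-05, -5.57862148e-04, -8.34071441e-04,
        6.50352225e-04,  1.36295002e-03]), 'tau': array([-1.97528556e-05, -6.12644506e+01, -2.58185756e+01,  6.92556845e-02,
        4.82776249e-02, -1.47641481e-04]), 'eef_pos': array([ 153.26853182, -605.66207143,  214.08185681]), 'tcp_rot': array([-3.14051382e+00, -1.23485318e-04,  2.47735601e-01]), 'ft_force': array([ 0.85290167,  0.12490056, -0.043476  ]), 'moment': array([ 0.02546794, -0.02927629, -0.00373683]), 'grip_force': 0.0, 'opening': 0.9988349242626665} 18.8
scene 418.95915144833737 418.95915144833737 317.09082715329737 194.76009479181684 [[-0.77330225 -0.6335299  -0.02536726]
 [-0.35234867  0.46265931 -0.81350893]
 [ 0.52711863 -0.62015016 -0.5809989 ]] [ 391.0626555   265.38670607 1067.14215257]
side 466.1160659715427 466.1160659715427 329.10141911003956 199.12386936172123 [[ 0.96288381 -0.26968039 -0.01128058]
 [-0.11504425 -0.37223714 -0.92098009]
 [ 0.24417122  0.88809459 -0.3894463 ]] [-554.09592443   80.48369375 1457.57373038]
```

View pics/scene0.png

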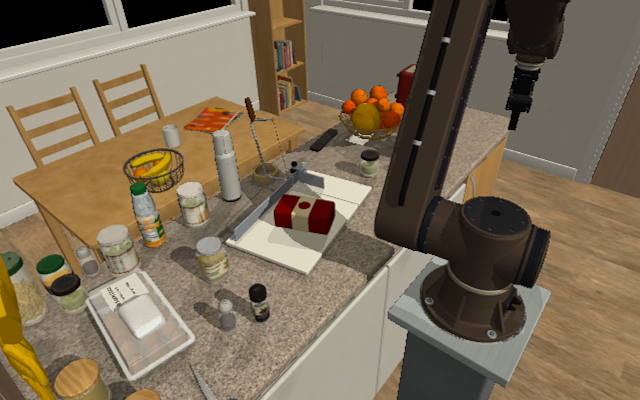

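View pics/side0.png

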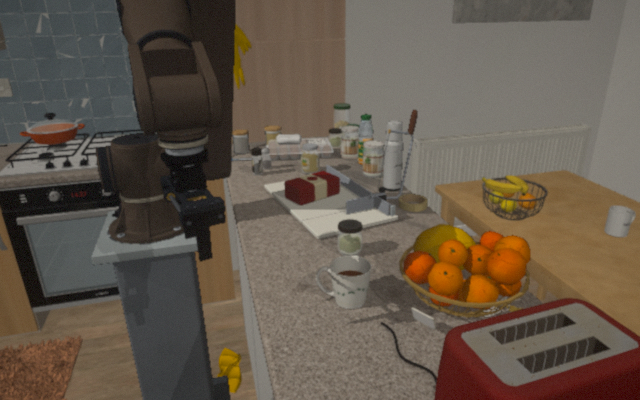

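The scene view shows the board (corners about (231,240), (308,267), (372,182)), the red loaf at (305,213) with the fence behind it, and the stop near (310,180). The side view shows the loaf at (313,187), the stop at (370,202), and the bow up at (408,140). Next I'll look at enlarged crops.

```bash
cat > h.py <<'E'
import numpy as np,cv2
def ray(c,u,v,z):
    d=c["R"].T@np.array([(u-c["cx"])/c["fx"],(v-c["cy"])/c["fy"],1.]); o=-c["R"].T@np.asarray(c["t"])
    return o+d*(z-o[2])/d[2]
def proj(c,X):
    p=c["R"]@np.asarray(X,float)+c["t"]; return np.array([c["cx"]+c["fx"]*p[0]/p[2],c["cy"]+c["fy"]*p[1]/p[2]])
E
python3 - <<'E'
from cell import *; from h import *
a=read_camera("scene"); b=read_camera("side")
A=cv2.resize(a["frame"][160:280,220:380],(800,600),interpolation=2)
B=cv2.resize(b["frame"][150:240,255:415],(800,450),interpolation=2)
cv2.imwrite("pics/a1.png",A[:,:,::-1]);cv2.imwrite("pics/b1.png",B[:,:,::-1])
for u,v in((231,240),(308,267),(372,183)): print(ray(a,u,v,20))
E
```

```text
[639.74972937 239.20638768  20.        ]
[387.00912048 183.32714434  20.        ]
[ 474.16436018 -266.56694304   20.        ]
```

View pics/a1.png

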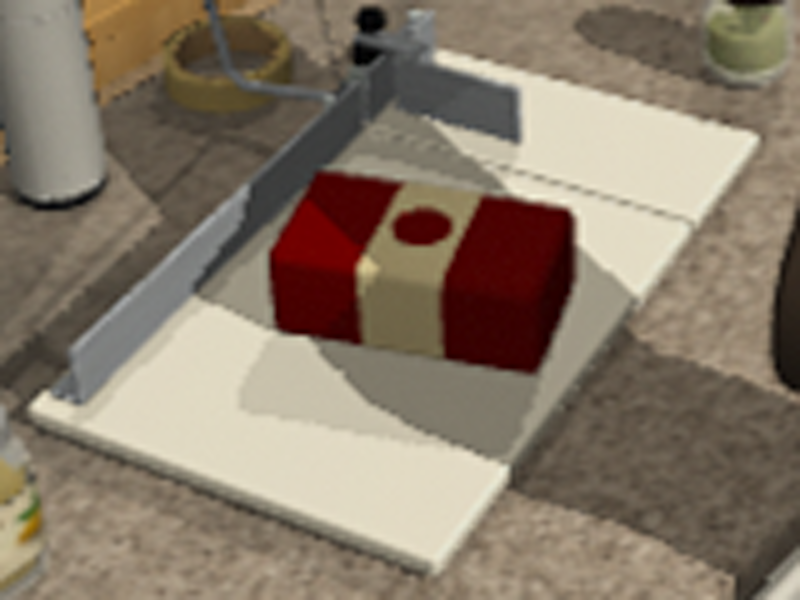

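View pics/b1.png

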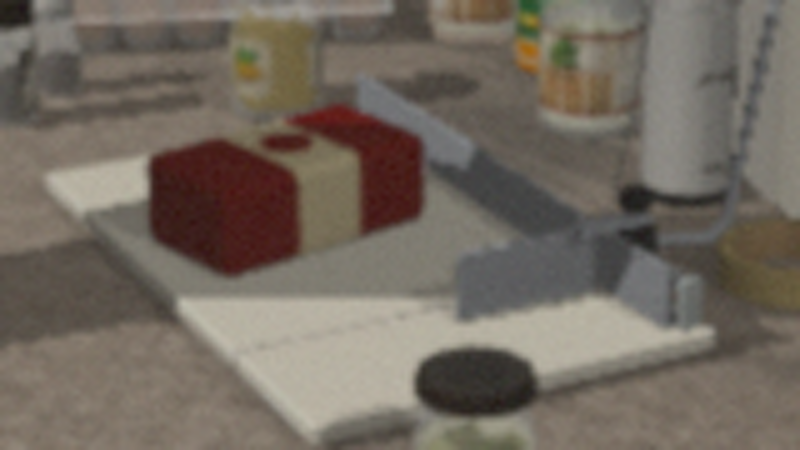

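```bash
python3 - <<'E'
from cell import *; from h import *
a=read_camera("scene"); b=read_camera("side")
fa=lambda u,v,z:ray(a,u/5+219.6,v/5+159.6,z).round(0)[:2]
fb=lambda u,v,z:ray(b,u/5+254.6,v/5+149.6,z).round(0)[:2]
print("board a FL,NL,NR",fa(32,405,20),fa(435,558,20),fa(758,137,20))
print("board b NR,NL,FR",fb(318,435,20),fb(45,178,20),fb(713,335,20))
print("groove near a",fa(693,222,20),"b",fb(240,352,20))
print("cheese top a",fa(322,173,84),fa(573,210,84),fa(272,255,84),fa(543,300,84))
print("cheese bot a",fa(278,330,20),fa(535,370,20))
print("cheese top b",fb(150,158,84),fb(345,106,84),fb(423,140,84),fb(232,205,84))
print("cheese bot b",fb(155,240,20),fb(232,273,20),fb(423,212,20))
print("stop a nearbot",fa(520,143,20),"neartop",fa(520,87,68)," b",fb(458,320,20),fb(458,258,68))
print("fence bot a",fa(80,402,20),fa(200,292,20),"top L",fa(75,350,62),"top stop",fa(395,55,62))
E
```

```text
board a FL,NL,NR [650. 250.] [380. 198.] [ 463. -244.]
board b NR,NL,FR [ 469. -265.] [379. 187.] [ 737. -207.]
groove near a [ 442. -136.] b [ 451. -145.]
cheese top a [609.  34.] [460. -30.] [575. 115.] [421.  50.]
cheese bot a [582. 110.] [433.  43.]
cheese top b [432.  36.] [584.  98.] [616.  15.] [466. -63.]
cheese bot b [434.  47.] [472. -24.] [624.  41.]
stop a nearbot [ 589. -139.] neartop [ 587. -137.]  b [ 593. -139.] [ 589. -151.]
fence bot a [629. 231.] [647. 114.] top L [625. 230.] top stop [ 689. -123.]
```

The crops agree between the two views. The cutter's yaw is about 0.19, with its centre at about (560,-5). In cutter coordinates the fence is at x≈108 and the stop at y≈-137. The loaf is at cutter (-30,53), about 12° off the board's x axis, so it has to turn about 78° CCW. I'll approach with the jaw shut.

Emit:
drive_tool([
  {"jaw": 0,"travel": [0.33,-0.18,0],"twist": 0.058},
  {"jaw": 0,"travel": [0.33,-0.18,0],"twist": 0.058},
  {"jaw": 0,"travel": [0.33,-0.18,0],"twist": 0.058},
  {"jaw": 0,"travel": [0.33,-0.18,0],"twist": 0.058},
  {"jaw": 0,"travel": [0.33,-0.18,0],"twist": 0.058},
  {"jaw": 0,"travel": [0.33,-0.18,0],"twist": 0.058},
  {"jaw": 0,"travel": [0.33,-0.18,0],"twist": 0.058},
  {"jaw": 0,"travel": [0.33,-0.18,0],"twist": 0.058},
])

```text
t: 0.97
eef_pos: [399.0, -377.8, 214.8]
tcp_rot: [3.141, -0.0, 0.19]
ft_force: [0.2, 0.6, -0.4]
opening: 0.494
grip_force: 0.0
```

Emit:
drive_tool([
  {"jaw": 0,"travel": [0.12,-0.46,0],"twist": 0},
  {"jaw": 0,"travel": [0.12,-0.46,0],"twist": 0},
  {"jaw": 0,"travel": [0.12,-0.46,0],"twist": 0},
  {"jaw": 0,"travel": [0.12,-0.46,0],"twist": 0},
  {"jaw": 0,"travel": [0.12,-0.46,0],"twist": 0},
  {"jaw": 0,"travel": [0.12,-0.46,0],"twist": 0},
  {"jaw": 0,"travel": [0.12,-0.46,0],"twist": 0},
  {"jaw": 0,"travel": [0.12,-0.46,0],"twist": 0},
])

```text
t: 1.63
eef_pos: [419.3, -44.9, 214.8]
tcp_rot: [3.141, -0.001, 0.189]
ft_force: [2.4, 0.0, 0.9]
opening: 0.007
grip_force: 0.0
```

Emit:
drive_tool([
  {"jaw": 0,"travel": [0.04,-0.145,0],"twist": 0},
  {"jaw": 0,"travel": [0.04,-0.145,0],"twist": 0},
  {"jaw": 0,"travel": [0.04,-0.145,0],"twist": 0},
  {"jaw": 0,"travel": [0.04,-0.145,0],"twist": 0},
  {"jaw": 0,"travel": [0.04,-0.145,0],"twist": 0},
  {"jaw": 0,"travel": [0.04,-0.145,0],"twist": 0},
])

```text
t: 2.13
eef_pos: [431.4, 104.2, 214.6]
tcp_rot: [3.141, 0.0, 0.193]
ft_force: [0.4, -1.0, -0.3]
opening: 0.004
grip_force: 0.0
```

```bash
python3 - <<'E'
from cell import *; from h import *
c=read_camera("wrist"); cv2.imwrite("pics/w1.png",c["frame"][:,:,::-1])
s=state();print(s["eef_pos"],s["tcp_rot"],-c["R"].T@c["t"])
E
```

```text
[431.38129734 103.27289737 214.53189384] [3.14138417e+00 2.49626477e-04 1.91266330e-01] [505.26914244 118.2357503  383.30778747]
```

View pics/w1.png

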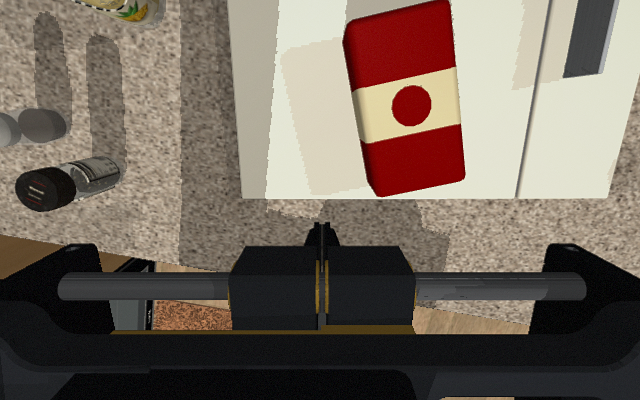

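The wrist view is good. The near board edge is at row 198, the board's left corner at (243,198), and the groove runs from (517,198) to (553,0). The loaf's top corners are at (345,38), (447,0), (465,180) and (380,195), its label is at (410,106), and the stop is at (565–610,75). I'll refine from these.

```bash
cat >> h.py <<'E'
YAW=.19; C0=np.array([560,-4.5])
def cut(p): # world xy -> cutter xy
    c,s=np.cos(YAW),np.sin(YAW); d=np.asarray(p)[:2]-C0; return np.array([c*d[0]+s*d[1],-s*d[0]+c*d[1]])
E
python3 - <<'E'
from cell import *; from h import *
c=read_camera("wrist")
for n,u,v,z in(("NL",243,198,20),("L2",228,0,20),("NR",608,198,20),("gr1",517,198,20),("gr2",553,0,20),("c1",345,38,84),("c2",447,0,84),("c3",465,180,84),("c4",382,195,84),("lab",411,106,84),("stopbotL",565,77,20),("stoptopR",603,75,68),("stoptopL",565,77,68)):
    p=ray(c,u,v,z); print(n,p.round()[:2],cut(p).round(1))
p=state()["eef_pos"];print(cut(p))
E
```

```text
NL [382. 193.] [-137.3  227.8]
L2 [595. 235.] [ 80.  228.8]
NR [ 469. -253.] [-136.5 -227.2]
gr1 [ 447. -142.] [-136.7 -113.8]
gr2 [ 661. -101.] [  80.6 -113.5]
c1 [570. 108.] [ 30.8 109.1]
c2 [616.  28.] [60.8 21.3]
c3 [465. -38.] [-99.2 -15. ]
c4 [434.  40.] [-115.1   67.9]
lab [524.  35.] [-27.5  45.4]
stopbotL [ 592. -144.] [   4.7 -142.7]
stoptopR [ 589. -145.] [   1.9 -143.2]
stoptopL [ 580. -109.] [   0.  -106.7]
[-105.96338074  129.51265987]
```

Emit:
drive_tool([
  {"jaw": 0,"travel": [0,0,0.04],"twist": 0},
  {"jaw": 0,"travel": [0,0,0.08],"twist": 0},
  {"jaw": 0,"travel": [0,0,0.12],"twist": 0},
  {"jaw": 0,"travel": [0,0,0.155],"twist": 0},
  {"jaw": 0,"travel": [0,0,0.172],"twist": 0},
  {"jaw": 0,"travel": [0,0.02,0.174],"twist": 0},
  {"jaw": 0,"travel": [0,0.035,0.174],"twist": 0},
  {"jaw": 0,"travel": [0,0.042,0.174],"twist": 0},
])

```text
t: 2.9
eef_pos: [439.3, 59.6, 40.1]
tcp_rot: [-3.141, 0.002, 0.187]
ft_force: [-1.5, 2.5, -1.7]
opening: 0.003
grip_force: 1.3
```

Emit:
drive_tool([
  {"jaw": 0,"travel": [0,0.006,0],"twist": 0},
  {"jaw": 0,"travel": [0,0.012,0],"twist": 0},
  {"jaw": 0,"travel": [0,0.018,0],"twist": 0},
  {"jaw": 0,"travel": [0,0.024,0],"twist": 0},
  {"jaw": 0,"travel": [0.001,0.03,0],"twist": 0},
  {"jaw": 0,"travel": [0.002,0.036,0],"twist": 0},
  {"jaw": 0,"travel": [0.003,0.042,0],"twist": 0},
  {"jaw": 0,"travel": [0.004,0.048,0],"twist": 0},
])

```text
t: 3.57
eef_pos: [452.8, 15.0, 40.7]
tcp_rot: [3.141, -0.0, 0.19]
ft_force: [-2.2, 1.7, -0.6]
opening: 0.003
grip_force: 1.6
```

```bash
python3 - <<'E'
from cell import *; from h import *
c=read_camera("wrist"); cv2.imwrite("pics/w2.png",c["frame"][:,:,::-1])
s=state();print(cut(s["eef_pos"]),s["eef_pos"],s["ft_force"])
E
```

```text
[-101.18110817   38.65301557] [453.33975745  14.34847271  40.71666402] [-2.98331918 -0.32755483 -0.63272772]
```

View pics/w2.png

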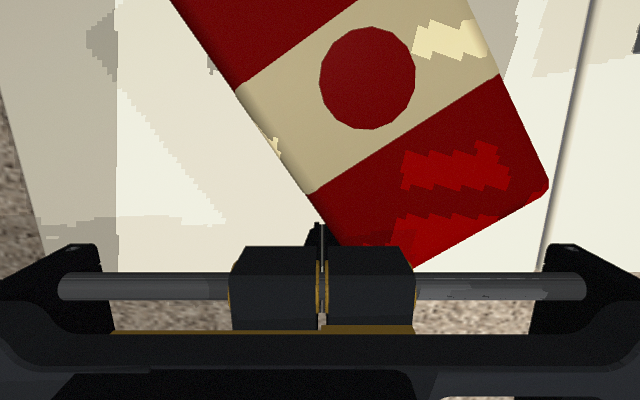

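The loaf has turned; the label is at (367,78) and the lower band edge runs from (312,193) to (500,73).

```bash
cat >> h.py <<'E'
def loaf(lab,e1,e2,cam="wrist"):
    from cell import read_camera,state
    c=read_camera(cam); q=[cut(ray(c,u,v,84)) for u,v in(lab,e1,e2)]; d=q[2]-q[1]
    print("loaf",q[0].round(1),"yaw deg",np.degrees(np.arctan2(d[1],d[0])).round(1)+90,"tip",cut(state()["eef_pos"]).round(1))
E
python3 - <<'E'
from h import *
loaf((367,78),(312,193),(500,73))
E
```

```text
loaf [-14.3  20.7] yaw deg 33.4 tip [-101.2   39. ]
```

Emit:
drive_tool([
  {"jaw": 0,"travel": [0.001,0.007,0],"twist": 0},
  {"jaw": 0,"travel": [0.003,0.014,0],"twist": 0},
  {"jaw": 0,"travel": [0.005,0.021,0],"twist": 0},
  {"jaw": 0,"travel": [0.008,0.028,0],"twist": 0},
  {"jaw": 0,"travel": [0.011,0.034,0],"twist": 0},
  {"jaw": 0,"travel": [0.014,0.04,0],"twist": 0},
  {"jaw": 0,"travel": [0.017,0.046,0],"twist": 0},
  {"jaw": 0,"travel": [0.02,0.052,0],"twist": 0},
])

```text
t: 4.33
eef_pos: [482.4, -32.4, 40.6]
tcp_rot: [3.141, -0.0, 0.19]
ft_force: [-2.9, 2.0, 1.1]
opening: 0.008
grip_force: 1.7
```

```bash
python3 - <<'E'
from cell import *; from h import *
c=read_camera("wrist"); cv2.imwrite("pics/w3.png",c["frame"][:,:,::-1])
s=state();print(cut(s["eef_pos"]),s["eef_pos"],s["ft_force"])
E
```

```text
[-80.68881052 -13.6207773 ] [483.33565129 -33.11446058  40.6435163 ] [-1.4311529  -1.94105973  0.23462136]
```

View pics/w3.png

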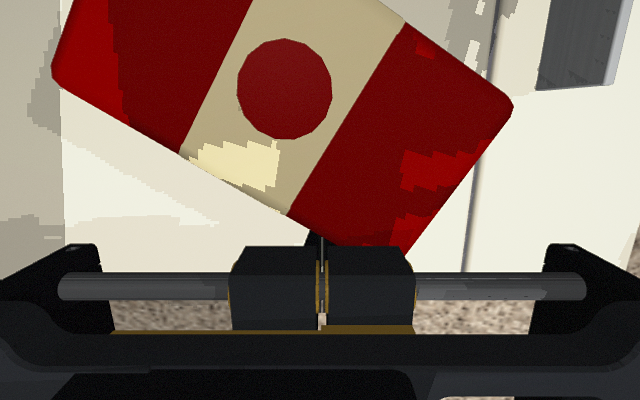

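The label is at (284,88), with the right band edge from (289,215) to (404,24). I'll print this measurement automatically from now on.

```bash
cat >> h.py <<'E'
def auto():
    from cell import read_camera,state
    c=read_camera("wrist"); r=c["frame"].astype(int); m=((r[...,0]>60)&(r[...,0]>2.2*r[...,1])&(r[...,0]>2.2*r[...,2])).astype(np.uint8)
    m[240:]=0
    m=cv2.morphologyEx(m,cv2.MORPH_OPEN,np.ones((5,5)))
    for k in cv2.findContours(m,cv2.RETR_EXTERNAL,cv2.CHAIN_APPROX_NONE)[0]:
        A=cv2.contourArea(k)
        if A<1500: continue
        circ=4*np.pi*A/cv2.arcLength(k,True)**2
        if circ>.82 and A<12000: M=cv2.moments(k); u,v=M["m10"]/M["m00"],M["m01"]/M["m00"]; print("LABEL px",round(u),round(v),"cut",cut(ray(c,u,v,84)).round(1)); continue
        P=cv2.approxPolyDP(k,6,True)[:,0]
        print("poly",[(tuple(p.tolist()),tuple(cut(ray(c,*p,84)).round().astype(int).tolist())) for p in P])
    s=state(); print("tip",cut(s["eef_pos"]).round(1),"z",s["eef_pos"][2].round(1),"F",s["ft_force"].round(1),"t",s["t"])
E
python3 - <<'E'
from h import *
loaf((284,88),(289,215),(404,24)); auto()
E
```

```text
loaf [2.5 0.7] yaw deg 59.1 tip [-80.9 -13.2]
LABEL px 284 89 cut [1.9 1.2]
poly [((508, 95), (0, -87)), ((403, 23), (25, -44)), ((289, 216), (-51, 1)), ((329, 239), (-62, -17)), ((417, 239), (-62, -56)), ((509, 115), (-8, -88))]
poly [((75, 0), (33, 76)), ((53, 80), (5, 91)), ((179, 152), (-23, 45)), ((250, 0), (33, 12))]
tip [-81.1 -12.8] z 40.6 F [-0.2  0.2 -0.4] t 4.4833
```

Emit:
drive_tool([
  {"jaw": 0,"travel": [0.004,0.006,0],"twist": 0},
  {"jaw": 0,"travel": [0.009,0.012,0],"twist": 0},
  {"jaw": 0,"travel": [0.014,0.019,0],"twist": 0},
  {"jaw": 0,"travel": [0.019,0.025,0],"twist": 0},
  {"jaw": 0,"travel": [0.024,0.03,0],"twist": 0},
  {"jaw": 0,"travel": [0.029,0.035,0],"twist": 0},
  {"jaw": 0,"travel": [0.034,0.039,0],"twist": 0},
  {"jaw": 0,"travel": [0.039,0.042,0],"twist": 0},
])

```text
t: 5.15
eef_pos: [528.7, -66.2, 40.6]
tcp_rot: [3.141, 0.0, 0.19]
ft_force: [-3.6, 0.4, 0.7]
opening: 0.003
grip_force: 1.9
```

```bash
python3 -c "
from h import *
auto()"
```

```text
LABEL px 216 136 cut [ 22.4 -11.9]
poly [((289, 22), (64, -43)), ((276, 239), (-23, -35)), ((400, 239), (-23, -90)), ((432, 43), (57, -97)), ((419, 35), (60, -91))]
poly [((0, 0), (71, 62)), ((35, 216), (-12, 70)), ((157, 230), (-19, 18)), ((147, 6), (69, 9))]
tip [-41.4 -55.1] z 40.7 F [-0.5 -1.7  0.1] t 5.2
```

Emit:
drive_tool([
  {"jaw": 1,"travel": [-0.03,0,0],"twist": 0},
  {"jaw": 1,"travel": [-0.03,-0.02,0],"twist": 0},
  {"jaw": 1,"travel": [-0.03,-0.043,0],"twist": 0},
  {"jaw": 1,"travel": [-0.03,-0.043,0],"twist": 0},
  {"jaw": 1,"travel": [-0.03,-0.043,0],"twist": 0},
  {"jaw": 1,"travel": [-0.03,-0.043,0],"twist": 0},
  {"jaw": 1,"travel": [-0.03,-0.043,0],"twist": 0},
  {"jaw": 1,"travel": [-0.03,-0.043,0],"twist": 0},
])

```text
t: 5.87
eef_pos: [491.0, -29.7, 40.6]
tcp_rot: [3.141, -0.001, 0.189]
ft_force: [0.3, 0.1, -0.0]
opening: 0.506
grip_force: 0.0
```

Emit:
drive_tool([
  {"jaw": 1,"travel": [0,0,0],"twist": 0},
  {"jaw": 1,"travel": [0,0,0],"twist": 0},
  {"jaw": 1,"travel": [0,0,0],"twist": 0},
  {"jaw": 1,"travel": [0.008,0,0],"twist": 0},
  {"jaw": 1,"travel": [0.016,0,0],"twist": 0},
  {"jaw": 1,"travel": [0.024,0,0],"twist": 0},
  {"jaw": 1,"travel": [0.03,0,0],"twist": 0},
  {"jaw": 1,"travel": [0.036,0,0],"twist": 0},
])

```text
t: 6.53
eef_pos: [526.1, -22.1, 40.5]
tcp_rot: [-3.141, 0.001, 0.19]
ft_force: [-4.6, -3.7, 3.6]
opening: 0.994
grip_force: 3.0
```

Emit:
drive_tool([
  {"jaw": 1,"travel": [0.005,0,0],"twist": 0},
  {"jaw": 1,"travel": [0.01,0,0],"twist": 0},
  {"jaw": 1,"travel": [0.015,0,0],"twist": 0},
  {"jaw": 1,"travel": [0.02,0,0],"twist": 0},
])

```text
t: 6.87
eef_pos: [544.6, -18.3, 40.5]
tcp_rot: [-3.141, 0.003, 0.19]
ft_force: [-7.8, -2.1, 4.7]
opening: 1.002
grip_force: 4.0
```

```bash
python3 -c "
from h import *
auto()"
```

```text
LABEL px 315 149 cut [42.1 -8.3]
poly [((384, 28), (87, -34)), ((374, 239), (2, -34)), ((496, 239), (2, -89)), ((528, 34), (85, -88))]
poly [((102, 34), (85, 71)), ((135, 239), (2, 72)), ((257, 239), (2, 18)), ((245, 28), (87, 17))]
tip [-16.5 -10.8] z 40.5 F [-2.5 -0.1  0.8] t 6.9167
```

Emit:
drive_tool([
  {"jaw": 1,"travel": [0.004,0,0],"twist": 0},
  {"jaw": 1,"travel": [0.008,0,0],"twist": 0},
  {"jaw": 1,"travel": [0.011,0,0],"twist": 0},
  {"jaw": 1,"travel": [0.013,0,0],"twist": 0},
])

```text
t: 7.25
eef_pos: [557.6, -15.9, 40.4]
tcp_rot: [-3.141, 0.003, 0.19]
ft_force: [-6.4, 0.0, 4.9]
opening: 0.999
grip_force: 3.9
```

Emit:
drive_tool([
  {"jaw": 1,"travel": [0.001,0,0],"twist": 0},
  {"jaw": 1,"travel": [0.002,0,0],"twist": 0},
])

```text
t: 7.42
eef_pos: [559.3, -15.5, 40.4]
tcp_rot: [-3.141, 0.003, 0.19]
ft_force: [-7.8, -0.5, 4.8]
opening: 1.003
grip_force: 3.7
```

Emit:
drive_tool([
  {"jaw": 1,"travel": [0.001,0,0],"twist": 0},
  {"jaw": 1,"travel": [0.002,0,0],"twist": 0},
])

```text
t: 7.58
eef_pos: [561.2, -15.2, 40.4]
tcp_rot: [-3.141, 0.003, 0.19]
ft_force: [-7.1, -1.5, 3.3]
opening: 1.0
grip_force: 3.6
```

Emit:
drive_tool([
  {"jaw": 1,"travel": [0.001,0,0],"twist": 0},
  {"jaw": 1,"travel": [0.002,0,0],"twist": 0},
])

```text
t: 7.75
eef_pos: [563.2, -14.8, 40.4]
tcp_rot: [-3.141, 0.003, 0.19]
ft_force: [-7.6, -0.6, 4.5]
opening: 1.003
grip_force: 3.6
```

Emit:
drive_tool([
  {"jaw": 1,"travel": [0.001,0,0],"twist": 0},
  {"jaw": 1,"travel": [0.002,0,0],"twist": 0},
])

```text
t: 7.92
eef_pos: [565.1, -14.4, 40.4]
tcp_rot: [-3.141, 0.003, 0.19]
ft_force: [-6.8, -1.9, 3.8]
opening: 1.0
grip_force: 3.6
```

Emit:
drive_tool([
  {"jaw": 1,"travel": [0.001,0,0],"twist": 0},
])

```text
t: 8.0
eef_pos: [566.1, -14.2, 40.4]
tcp_rot: [-3.141, 0.003, 0.19]
ft_force: [-6.3, -1.1, 4.0]
opening: 1.0
grip_force: 3.6
```

```bash
python3 -c "
from h import *
auto()
from cell import *
c=read_camera('wrist'); cv2.imwrite('pics/w4.png',c['frame'][:,:,::-1])"
```

```text
LABEL px 315 149 cut [63.9 -8.3]
poly [((384, 28), (109, -34)), ((374, 239), (24, -34)), ((496, 239), (24, -89)), ((528, 34), (107, -88))]
poly [((103, 33), (107, 70)), ((99, 51), (101, 73)), ((135, 239), (24, 72)), ((257, 239), (24, 18)), ((245, 28), (108, 17))]
tip [  4.4 -10.7] z 40.4 F [-5.7 -1.5  4.1] t 8.05
```

View pics/w4.png

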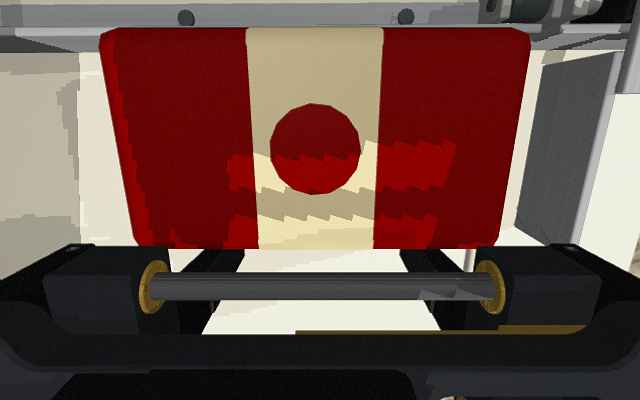

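The loaf is square to the fence, with the label at (315,149). The fence strip is at rows 25–50, and the stop's face is at the right, from (545,65) to (605,55).

```bash
python3 - <<'E'
from h import *; from cell import *
c=read_camera("wrist")
for u,v,z in((90,51,20),(60,51,20),(60,40,62),(60,26,62),(600,50,62),(314,27,84),(60,38,20)): print(u,v,z,cut(ray(c,u,v,z)).round(1))
print("stop",[cut(ray(c,u,v,z)).round(1) for u,v,z in((580,245,20),(516,232,20),(614,50,68),(577,245,68))])
f=c["frame"]; print(f[20:60:2,60].tolist())
E
```

```text
90 51 20 [111.5 121.2]
60 51 20 [111.5 138.4]
60 40 62 [108.9 104.1]
60 26 62 [114.5 102.8]
600 50 62 [ 105.  -134.3]
314 27 84 [109.   -8.2]
60 38 20 [118.3 136.8]
stop [array([  -8.9, -186.3]), array([   0.6, -141.3]), array([ 104. , -135.3]), array([  13.7, -140.3])]
[[123, 124, 123], [125, 126, 128], [128, 129, 129], [115, 119, 118], [169, 171, 172], [173, 177, 175], [175, 179, 180], [177, 181, 182], [128, 129, 128], [127, 128, 127], [123, 126, 124], [125, 125, 126], [127, 128, 129], [128, 129, 129], [70, 72, 74], [62, 62, 63], [79, 79, 75], [163, 158, 142], [161, 155, 140], [162, 156, 142]]
```

Emit:
drive_tool([
  {"jaw": 1,"travel": [0.001,0,0],"twist": 0},
  {"jaw": 1,"travel": [0.002,0,0],"twist": 0},
])

```text
t: 8.32
eef_pos: [566.3, -14.2, 40.4]
tcp_rot: [-3.141, 0.007, 0.191]
ft_force: [-20.4, -8.2, 14.3]
opening: 0.996
grip_force: 11.0
```

Fence contact: the force jumped to 20 N. I'll back off, shut the jaw, and go round to the left end.

Emit:
drive_tool([
  {"jaw": 0,"travel": [-0.035,0,0],"twist": 0},
  {"jaw": 0,"travel": [-0.035,-0.04,0],"twist": 0},
  {"jaw": 0,"travel": [-0.035,-0.08,0],"twist": 0},
  {"jaw": 0,"travel": [-0.035,-0.118,0],"twist": 0},
  {"jaw": 0,"travel": [-0.035,-0.118,0],"twist": 0},
  {"jaw": 0,"travel": [-0.035,-0.118,0],"twist": 0},
  {"jaw": 0,"travel": [-0.035,-0.118,0],"twist": 0},
  {"jaw": 0,"travel": [-0.035,-0.118,0],"twist": 0},
])

```text
t: 8.98
eef_pos: [513.0, 94.5, 40.6]
tcp_rot: [3.141, -0.0, 0.189]
ft_force: [-0.1, 0.9, -0.2]
opening: 0.496
grip_force: 0.0
```

Emit:
drive_tool([
  {"jaw": 0,"travel": [0,0,0],"twist": 0},
  {"jaw": 0,"travel": [0,0,0],"twist": 0},
  {"jaw": 0,"travel": [0,0,0],"twist": 0},
  {"jaw": 0,"travel": [0,0,0],"twist": 0},
  {"jaw": 0,"travel": [0,0,0],"twist": 0},
  {"jaw": 0,"travel": [0,0,0],"twist": 0},
  {"jaw": 0,"travel": [0,0,0],"twist": 0},
  {"jaw": 0,"travel": [0,0,0],"twist": 0},
])

```text
t: 9.65
eef_pos: [512.5, 95.3, 40.6]
tcp_rot: [3.141, -0.0, 0.19]
ft_force: [-0.2, -0.9, -0.3]
opening: 0.005
grip_force: 0.0
```

```bash
python3 -c "
from h import *
auto()"
```

```text
poly [((639, 13), (82, -10)), ((606, 19), (80, 2)), ((577, 50), (69, 10)), ((571, 82), (58, 10)), ((585, 110), (47, 2)), ((606, 116), (45, -7)), ((639, 105), (49, -19))]
poly [((403, 0), (86, 77)), ((396, 175), (21, 75)), ((524, 180), (19, 21)), ((563, 0), (86, 19))]
tip [-27.8 107. ] z 40.6 F [ 0.2 -0.2  0.8] t 9.7
```

Emit:
drive_tool([
  {"jaw": 0,"travel": [0.03,0,0],"twist": 0},
  {"jaw": 0,"travel": [0.06,0,0],"twist": 0},
  {"jaw": 0,"travel": [0.085,0,0],"twist": 0},
  {"jaw": 0,"travel": [0.09,0,0],"twist": 0},
  {"jaw": 0,"travel": [0.09,0.01,0],"twist": 0},
  {"jaw": 0,"travel": [0.09,0.015,0],"twist": 0},
  {"jaw": 0,"travel": [0.09,0.02,0],"twist": 0},
  {"jaw": 0,"travel": [0.09,0.025,0],"twist": 0},
])

```text
t: 10.37
eef_pos: [604.4, 87.1, 40.4]
tcp_rot: [-3.141, 0.002, 0.189]
ft_force: [-0.6, 3.3, -2.0]
opening: 0.007
grip_force: 1.9
```

Emit:
drive_tool([
  {"jaw": 0,"travel": [0,0.004,0],"twist": 0},
  {"jaw": 0,"travel": [0,0.008,0],"twist": 0},
  {"jaw": 0,"travel": [0,0.012,0],"twist": 0},
  {"jaw": 0,"travel": [0,0.016,0],"twist": 0},
  {"jaw": 0,"travel": [0,0.02,0],"twist": 0},
])

```text
t: 10.78
eef_pos: [608.2, 67.9, 40.4]
tcp_rot: [-3.141, 0.002, 0.19]
ft_force: [-3.8, 5.6, -0.6]
opening: 0.005
grip_force: 2.7
```

```bash
python3 -c "
from h import *
auto()"
```

```text
poly [((346, 163), (115, 51)), ((345, 239), (81, 51)), ((478, 239), (81, -8)), ((485, 192), (102, -8)), ((478, 167), (113, -4))]
poly [((593, 161), (116, -51)), ((608, 182), (107, -59)), ((595, 239), (81, -60)), ((639, 239), (81, -80)), ((639, 161), (116, -70))]
tip [61.2 61.3] z 40.5 F [-2.5  2.6 -1.1] t 10.8333
```

Emit:
drive_tool([
  {"jaw": 0,"travel": [0,0.003,0],"twist": 0},
  {"jaw": 0,"travel": [0,0.006,0],"twist": 0},
  {"jaw": 0,"travel": [0,0.009,0],"twist": 0},
  {"jaw": 0,"travel": [0,0.011,0],"twist": 0},
  {"jaw": 0,"travel": [0,0.012,0],"twist": 0},
])

```text
t: 11.25
eef_pos: [610.7, 56.3, 40.5]
tcp_rot: [-3.141, 0.002, 0.19]
ft_force: [-3.2, 5.7, -0.5]
opening: 0.006
grip_force: 2.9
```

```bash
python3 - <<'E'
from h import *; from cell import *
auto()
c=read_camera('scene');cv2.imwrite('pics/s5.png',cv2.resize(c['frame'][160:280,220:380],(800,600),interpolation=2)[:,:,::-1])
E
```

```text
poly [((346, 165), (114, 39)), ((345, 239), (81, 39)), ((478, 239), (81, -20)), ((478, 167), (113, -16))]
poly [((596, 161), (116, -64)), ((607, 188), (104, -72)), ((595, 239), (81, -72)), ((639, 239), (81, -92)), ((639, 161), (116, -82))]
tip [61.3 50. ] z 40.5 F [-3.2  3.1 -1.3] t 11.3
```

View pics/s5.png

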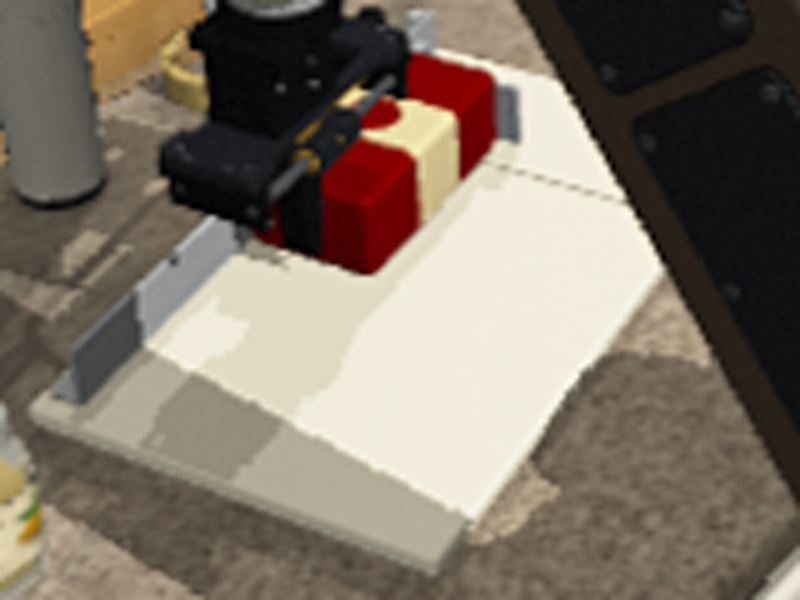

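The loaf lies along the fence and is near the stop, with the tip on its left end. I'll creep in.

Emit:
drive_tool([
  {"jaw": 0,"travel": [0,0.0005,0],"twist": 0},
  {"jaw": 0,"travel": [0,0.001,0],"twist": 0},
  {"jaw": 0,"travel": [0,0.0015,0],"twist": 0},
  {"jaw": 0,"travel": [0,0.002,0],"twist": 0},
])

```text
t: 11.68
eef_pos: [611.1, 54.6, 40.5]
tcp_rot: [-3.141, 0.001, 0.19]
ft_force: [-2.6, 5.6, -0.8]
opening: 0.002
grip_force: 3.1
```

Emit:
drive_tool([
  {"jaw": 0,"travel": [0,0.0005,0],"twist": 0},
  {"jaw": 0,"travel": [0,0.001,0],"twist": 0},
])

```text
t: 11.85
eef_pos: [611.3, 53.6, 40.5]
tcp_rot: [-3.141, 0.002, 0.19]
ft_force: [-3.5, 5.7, -0.9]
opening: 0.004
grip_force: 3.1
```

Emit:
drive_tool([
  {"jaw": 0,"travel": [0,0.0005,0],"twist": 0},
  {"jaw": 0,"travel": [0,0.001,0],"twist": 0},
])

```text
t: 12.02
eef_pos: [611.5, 52.6, 40.5]
tcp_rot: [-3.141, 0.001, 0.19]
ft_force: [-4.7, 6.4, -0.6]
opening: 0.004
grip_force: 3.1
```

Emit:
drive_tool([
  {"jaw": 0,"travel": [0,0.0005,0],"twist": 0},
])

```text
t: 12.1
eef_pos: [611.6, 52.1, 40.5]
tcp_rot: [-3.141, 0.001, 0.19]
ft_force: [-4.2, 5.8, -0.6]
opening: 0.007
grip_force: 3.0
```

Emit:
drive_tool([
  {"jaw": 0,"travel": [0,0.0005,0],"twist": 0},
])

```text
t: 12.18
eef_pos: [611.7, 51.7, 40.5]
tcp_rot: [-3.141, 0.001, 0.19]
ft_force: [-3.2, 6.0, -0.7]
opening: 0.006
grip_force: 3.0
```

Emit:
drive_tool([
  {"jaw": 0,"travel": [0,0.0005,0],"twist": 0},
])

```text
t: 12.27
eef_pos: [611.8, 51.1, 40.5]
tcp_rot: [-3.141, 0.001, 0.19]
ft_force: [-4.0, 5.7, -1.1]
opening: 0.007
grip_force: 3.0
```

Emit:
drive_tool([
  {"jaw": 0,"travel": [0,0.0005,0],"twist": 0},
])

```text
t: 12.35
eef_pos: [611.8, 50.7, 40.5]
tcp_rot: [-3.141, 0.002, 0.19]
ft_force: [-4.4, 10.1, -0.7]
opening: 0.004
grip_force: 5.3
```

The force rose by 4.5 N, so the loaf is touching the stop, well below the 11 N slip. One hold row to confirm.

Emit:
drive_tool([
  {"jaw": 0,"travel": [0,0,0],"twist": 0},
])

```text
t: 12.43
eef_pos: [611.8, 50.8, 40.5]
tcp_rot: [-3.141, 0.002, 0.19]
ft_force: [-4.3, 5.7, -0.6]
opening: 0.004
grip_force: 3.4
```

Emit:
drive_tool([
  {"jaw": 0,"travel": [0,0.0003,0],"twist": 0},
])

```text
t: 12.52
eef_pos: [611.8, 50.7, 40.5]
tcp_rot: [-3.141, 0.002, 0.19]
ft_force: [-4.8, 10.7, -0.1]
opening: 0.004
grip_force: 5.5
```

Contact confirmed, since the tip no longer advances. I'll back off and go to the near side to check that the loaf is flush.

Emit:
drive_tool([
  {"jaw": 0,"travel": [0,-0.01,0],"twist": 0},
  {"jaw": 0,"travel": [0,-0.03,0],"twist": 0},
  {"jaw": 0,"travel": [-0.04,-0.03,0],"twist": 0},
  {"jaw": 0,"travel": [-0.08,-0.03,0],"twist": 0},
  {"jaw": 1,"travel": [-0.1,-0.03,0],"twist": 0},
  {"jaw": 1,"travel": [-0.1,0.01,0],"twist": 0},
  {"jaw": 1,"travel": [-0.1,0.05,0],"twist": 0},
  {"jaw": 1,"travel": [-0.1,0.09,0],"twist": 0},
])

```text
t: 13.18
eef_pos: [532.0, -58.2, 41.3]
tcp_rot: [3.14, -0.002, 0.192]
ft_force: [0.9, 0.3, -0.2]
opening: 0.231
grip_force: 0.0
```

Emit:
drive_tool([
  {"jaw": 1,"travel": [0,0.01,0],"twist": 0},
  {"jaw": 1,"travel": [0,0.01,0],"twist": 0},
  {"jaw": 1,"travel": [0,0.01,0],"twist": 0},
  {"jaw": 1,"travel": [0,0.01,0],"twist": 0},
  {"jaw": 1,"travel": [0,0.01,0],"twist": 0},
  {"jaw": 1,"travel": [0,0.01,0],"twist": 0},
  {"jaw": 1,"travel": [0,0.01,0],"twist": 0},
  {"jaw": 1,"travel": [0,0.01,0],"twist": 0},
])

```text
t: 13.85
eef_pos: [533.5, -66.3, 40.7]
tcp_rot: [3.141, -0.0, 0.191]
ft_force: [-0.2, -0.0, -0.4]
opening: 0.788
grip_force: 0.0
```

Emit:
drive_tool([
  {"jaw": 1,"travel": [0.01,0,0],"twist": 0},
  {"jaw": 1,"travel": [0.02,0,0],"twist": 0},
  {"jaw": 1,"travel": [0.025,0,0],"twist": 0},
  {"jaw": 1,"travel": [0.03,0,0],"twist": 0},
])

```text
t: 14.18
eef_pos: [564.0, -61.1, 40.5]
tcp_rot: [3.141, -0.0, 0.19]
ft_force: [-0.1, 0.9, -0.4]
opening: 0.995
grip_force: 0.0
```

```bash
python3 - <<'E'
from h import *; from cell import *
auto()
c=read_camera('wrist');cv2.imwrite('pics/w6.png',c['frame'][:,:,::-1])
E
```

```text
LABEL px 311 119 cut [ 64.7 -52.4]
poly [((381, 0), (107, -78)), ((372, 224), (20, -79)), ((493, 220), (22, -132)), ((529, 0), (107, -132))]
poly [((92, 1), (106, 27)), ((131, 220), (22, 27)), ((253, 224), (20, -26)), ((238, 0), (107, -26))]
tip [ -6.2 -56.4] z 40.6 F [-0.1 -0.3 -0.4] t 14.2333
```

View pics/w6.png

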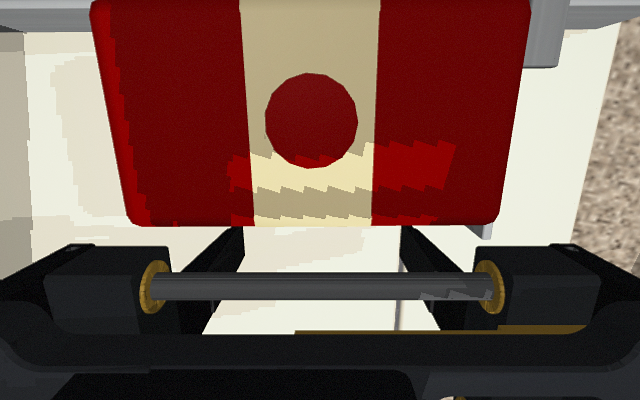

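The loaf looks square at the fence and stop, with the label at (311,119). I'll make one gentle two-finger press to confirm it is flush.

Emit:
drive_tool([
  {"jaw": 1,"travel": [0.004,0,0],"twist": 0},
  {"jaw": 1,"travel": [0.007,0,0],"twist": 0},
  {"jaw": 1,"travel": [0.009,0,0],"twist": 0},
  {"jaw": 1,"travel": [0.0095,0,0],"twist": 0},
  {"jaw": 1,"travel": [0.01,0,0],"twist": 0},
  {"jaw": 1,"travel": [0.0105,0,0],"twist": 0},
])

```text
t: 14.78
eef_pos: [573.2, -59.3, 40.6]
tcp_rot: [3.142, 0.0, 0.19]
ft_force: [-0.2, 0.8, 0.5]
opening: 0.999
grip_force: 0.0
```

Emit:
drive_tool([
  {"jaw": 1,"travel": [0.0005,0,0],"twist": 0},
])

```text
t: 14.87
eef_pos: [573.7, -59.3, 40.6]
tcp_rot: [3.142, 0.0, 0.19]
ft_force: [0.3, 1.0, -0.3]
opening: 1.003
grip_force: 0.0
```

Emit:
drive_tool([
  {"jaw": 1,"travel": [0.0005,0,0],"twist": 0},
  {"jaw": 1,"travel": [0.001,0,0],"twist": 0},
])

```text
t: 15.03
eef_pos: [574.8, -59.1, 40.6]
tcp_rot: [3.141, -0.0, 0.19]
ft_force: [0.3, 0.2, 0.1]
opening: 0.999
grip_force: 0.0
```

Emit:
drive_tool([
  {"jaw": 1,"travel": [0.0005,0,0],"twist": 0},
])

```text
t: 15.12
eef_pos: [575.2, -59.0, 40.6]
tcp_rot: [3.142, 0.0, 0.19]
ft_force: [0.5, 0.7, -0.3]
opening: 1.0
grip_force: 0.0
```

Emit:
drive_tool([
  {"jaw": 1,"travel": [0.0005,0,0],"twist": 0},
])

```text
t: 15.2
eef_pos: [575.4, -58.9, 40.6]
tcp_rot: [-3.142, 0.001, 0.19]
ft_force: [-4.0, -2.5, 3.3]
opening: 0.997
grip_force: 2.4
```

Emit:
drive_tool([
  {"jaw": 1,"travel": [0.0005,0,0],"twist": 0},
  {"jaw": 1,"travel": [0.001,0,0],"twist": 0},
])

```text
t: 15.37
eef_pos: [575.4, -58.9, 40.6]
tcp_rot: [-3.141, 0.003, 0.191]
ft_force: [-9.5, -5.5, 7.5]
opening: 1.004
grip_force: 5.4
```

The tip doesn't move at 9.5 N, where sliding took 7 N, so the loaf is flush. I'll back off and raise the arm.

Emit:
drive_tool([
  {"jaw": 1,"travel": [-0.01,0,0],"twist": 0},
  {"jaw": 1,"travel": [-0.04,0,0],"twist": 0},
  {"jaw": 1,"travel": [-0.06,0,-0.02],"twist": 0},
  {"jaw": 1,"travel": [-0.06,0,-0.06],"twist": 0},
  {"jaw": 1,"travel": [-0.06,0,-0.1],"twist": 0},
  {"jaw": 1,"travel": [-0.06,0,-0.14],"twist": 0},
  {"jaw": 1,"travel": [-0.06,0,-0.16],"twist": 0},
  {"jaw": 1,"travel": [-0.06,0,-0.16],"twist": 0},
])

```text
t: 16.03
eef_pos: [519.1, -70.4, 205.1]
tcp_rot: [3.138, -0.007, 0.19]
ft_force: [0.8, -0.8, -0.8]
opening: 0.997
grip_force: 0.0
```

```bash
python3 - <<'E'
from h import *; from cell import *
auto()
c=read_camera('wrist');cv2.imwrite('pics/w7.png',c['frame'][:,:,::-1])
E
```

```text
poly [((221, 8), (106, 28)), ((229, 115), (18, 28)), ((287, 117), (17, -26)), ((284, 6), (108, -26))]
poly [((347, 5), (109, -79)), ((345, 117), (17, -79)), ((401, 116), (18, -131)), ((411, 9), (106, -134))]
tip [-53.5 -56.6] z 202.6 F [-0.6  0.1 -1.3] t 16.0833
```

```bash
python3 -c "
from cell import *
print(job_done())"
```

```text
the job is handed in; nothing more can be done
None
```

The job is handed in at about 16 s: by the force readings and camera measurements, the loaf is flush along the fence and its end just touches the portion stop (about 5 N, below its 11 N slip). The arm was clear of everything, and nothing was lifted and, as far as I could tell, nothing else was touched.

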